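Gauge the two adaptors and reject the undersize one

ROBOT

A 7-joint arm with a two-finger parallel gripper is mounted at the origin on the work surface. World frame = base frame: x ahead of the robot, y to its left, z up, the work surface at z = 0. Lengths are in m, angles in rad, forces in N, time in s.
With the tool pointing down it reaches from about 0.4 to 0.925 m from the base axis. Payload 4.1 kg.
Tool frame: the origin (TCP) lies at the very end of the fingers, on their centre line; the grasp point (between the pads) lies 19 mm behind it; z points along the fingers, y is the line along which they close (so a half turn about z gives the same grasp; the last joint's range is limited). The gripper opens to 85 mm and grips with 20 to 120 N. Pads are 22 mm wide; open, the fingers measure 114 mm over their backs; the gripper's body (76 mm by 85 mm) begins 54 mm behind the grasp point. The pads swing forward as they close: fully open they stand 13 mm farther back than shut.
Start: joints at [1.226, 0.398, 0.045, 1.537, -0.019, 1.207, -0.051], TCP at [0.158, -0.63, 0.231] pointing down, gripper open.
Joint ranges: [-2.82, 2.82], [-0.49, 2.23], [-1.37, 1.46], [0, 2.46], [-1.36, 4.5], [0.23, 2], [-2.94, 2.94]. Speed limits (rad/s): [2.57, 2.57, 3.14, 3.14, 3.14, 3.14, 3.14].

INTERFACE

Orientations are given as [roll, pitch, yaw] about the fixed x, y, z axes, in that order (R = Rz(yaw) Ry(pitch) Rx(roll)).
In Python, from cell import robot gives the robot as it stands. The module is installed in compiled form; this text tells all that it offers.
- The arm moves only by the shell command python3 -m pendant 'ROWS' [OPENING]. ROWS is JSON, a list of rows, each an object with "xyz": the shift along the tool's x, y, z in mm, a list of three; "roll": the turn about the tool's z in rad. In form: [{"xyz": [x, y, z], "roll": roll}, ...]. A call has 1 to 12 rows; each row is the pose to reach, as a shift and turn from the pose commanded when the call began, along the tool's axes at that moment; what a row does not reach only later rows make up. A row lasts 1/8 s, in which the tool goes at most 62.5 mm and 10.7 degrees, less where a joint would pass 70% of its speed; a pose out of reach is approached as far as the arm can. A call with a gripper value outside its range is refused whole. OPENING is the finger opening in mm, from 0 to 85.4, set as the call begins (- or left out, the last holds). The fingers move at their own pace and stop on an object; the grip force is fixed at half the most. Time passes only in rows, so rows that repeat a pose let the fingers close. It gives the time, the measured TCP pose, the force, the opening and the grip force at its end, in the units of the state.
- robot.get_state(): the state, without advancing time (a new reading comes with each control period).
- robot.capture(name): name is "side" or "top"; returns the picture (400x640x3 uint8, blue, green, red); there is no depth.
- robot.camera_model(name): a dict with "fx", "fy", "cx", "cy" (pixels), "origin" and "attitude" of the camera in the world. Camera axes: x right, y down, z forward; pixel columns grow to the right and rows downward; lengths in m; the calibration is good to about 2 mm. A picture is of the moment at which its call begins. camera_model takes no time and is no camera call.
- robot.finish_job(): hands the job in; it is judged then, once.
The state is a dict: "time_s": time; "qpos": joint angles; "joint_velocities": joint speeds; "tau": joint torques, N m; "tcp_pos": TCP position; "orientation": TCP orientation; "wrist_force": force on the tool from outside, world axes, zero at the start; "torque": the same for the moment, N m; "grip_width": opening from 0.0 (shut) to 1.0 (fully open); "grasp_force": force on a finger pad.
Only numpy, scipy, OpenCV 4.12 (cv2) and the standard library are available. Lean on these libraries where they do the work, as an engineer would, in place of code of your own. Each camera call takes 0.05 s, during which the arm holds its last target. There are 200 camera calls.

TASK

One of the two steel adaptors in the rack has a bush that was bored too small, deep inside where it cannot be told from outside. Find out which with the plug gauge, feeling gently and never forcing it; leave the gauge released and fully home in the adaptor that it passes, still in its nest, and stand the other adaptor upright in the grey reject tray. Do not disturb the other things on the bench.

Things in the scene. Friction and masses are not known exactly. Their poses are not given: they have to be found in the camera images.
- gauge_grip (a point): Steel plug gauge upright in the hole of a wooden stand, 107 mm long, 0.18 kg. Point: on its axis, half-way up its round handle (18 mm across, 56 mm tall); z axis up. Below the handle: a shoulder 30 mm across, 5 mm thick, its underside 33 mm below this point; then the plug, 18 mm across, 46 mm long, foot chamfered 1.25 mm, its tip 79 mm below this point.
- gauge_shoulder (a point): Centre of the underside of the gauge's shoulder. When the gauge is fully home in an adaptor the shoulder rests on the adaptor's top face and the plug's tip clears the bottom of the bore by 4 mm. 
- adaptor_1_mid (a point): One of two outwardly identical stainless adaptors: an upright cylinder 48 mm across, 54 mm tall, about 0.4 kg, in one of the rack's two nests, 6 mm sunk, with 2 mm play. Point: on its axis, 27 mm above its underside; z up. A 19.5 mm bore goes down from its top to 4 mm above the underside. Pressing the gauge into it with over 60 N, even for an instant, counts as forcing.
- adaptor_1_mouth (a point): Centre of the bore's mouth in adaptor 1's top face. Inside, 32 mm down, sits a bush with sideways play under 1 mm. A good bush is 20 mm wide: the gauge passes, perhaps after catching lightly on its edge. The bad one is 14.5 mm wide: the gauge stops dead with its shoulder 14 mm above the mouth. Which adaptor has which changes from start to start.
- adaptor_2_mid (a point): The other adaptor, the same in every outward respect, with the other bush; point on its axis, 27 mm above its underside; z up.
- adaptor_2_mouth (a point): Centre of the bore's mouth in adaptor 2's top face.
- rack: Fixed aluminium rack plate, 100 mm (its x) by 220 mm (its y) and 16 mm tall, with two round nests 6 mm deep, 65 mm either side of its centre along its y axis. Origin: centre of the underside; yaw varies.
- stand: Fixed wooden gauge stand, 90 by 90 mm and 55 mm tall, with a 21.5 mm hole in the middle of its top, 50 mm deep, in which the gauge stands with its shoulder on the top. Origin: centre of the underside.
- tray_in (a point): Centre of the inner floor of the grey plastic reject tray (fixed): 140 by 140 mm outside, 25 mm tall, walls and floor 4 mm, the inside 132 by 132 mm; x and y axes along its sides.
- can: Bystander, leave alone: green drinks can, 66 mm across, 122 tall. Origin: centre of the underside.
- flask: Bystander, leave alone: amber conical flask, 76 mm across the base, 110 tall. Origin: centre of the underside.
- tape_roll: Bystander, leave alone: roll of blue tape, 90 mm across, 24 tall, lying flat. Origin: centre of the underside.
- wrench: Bystander, leave alone: small steel spanner, 160 mm long, lying flat. Origin: centre of the underside.
- jar: Bystander, leave alone: small capped glass jar, 44 mm across, 50 tall. Origin: centre of the underside.
- gland: Bystander, leave alone: small brass plug, 26 mm across, 14 tall, standing on the middle of the rack between the two adaptors. Origin: centre of the underside.
Things that resemble listed ones, but are neither listed nor needed, are in the scene too. Leave any purple or turquoise look-alike of the part that bears adaptor_2_mid alone. There is more than one size of the part that bears tray_in; the job needs the smaller.

How it is judged:
At the end, for the whole second after the job is handed in: The gauge stands released in one adaptor, its shoulder within 5 mm of that adaptor's mouth, the adaptor upright and within 12 mm of its start; the other stands upright (0.1 rad) on the reject tray's floor, within 45 mm of its centre along each side (((distance between gauge_shoulder and adaptor_1_mouth below 0.005 m and angle between each of gauge_shoulder, adaptor_1_mid, adaptor_2_mid's own z axis and vertical below 0.1 rad and distance of adaptor_1_mid from where it was at the start of the episode below 0.012 m and x of adaptor_2_mid in the frame of tray_in between -0.045 and 0.045 m and y of adaptor_2_mid in the frame of tray_in between -0.045 and 0.045 m and z of adaptor_2_mid in the frame of tray_in below 0.033 m) or (distance between gauge_shoulder and adaptor_2_mouth below 0.005 m and angle between each of gauge_shoulder, adaptor_2_mid, adaptor_1_mid's own z axis and vertical below 0.1 rad and distance of adaptor_2_mid from where it was at the start of the episode below 0.012 m and x of adaptor_1_mid in the frame of tray_in between -0.045 and 0.045 m and y of adaptor_1_mid in the frame of tray_in between -0.045 and 0.045 m and z of adaptor_1_mid in the frame of tray_in below 0.033 m))); the robot touches nothing.
It fails at once if with the gauge in it, adaptor 1 is pressed into the rack with more than 60 N (the gauge was forced or dropped in) (contact force between adaptor_1 and rack above 60 N and horizontal distance between gauge_shoulder and adaptor_1_mouth below 0.02 m).
It fails at once if with the gauge in it, adaptor 2 is pressed into the rack with more than 60 N (the gauge was forced or dropped in) (contact force between adaptor_2 and rack above 60 N and horizontal distance between gauge_shoulder and adaptor_2_mouth below 0.02 m).
It fails at once if one of the other things on the bench is moved by more than 30 mm (distance of any of can, flask, tape_roll, wrench, jar, gland from where it was at the start of the episode above 0.03 m).
It also fails if it takes over 72 s, if anything falls off the work surface, if the arm or the gripper's body presses on something with over 40 N, if the wrist force passes 120 N, or if a joint passes its speed limit or range.

## Working session

There is one attempt and no reset: what is moved stays moved. The work goes in short steps, Python scripts to look and compute and a shell command to move; the robot and the scene stay as the last step left them, time stands still between calls to the robot, and variables do not carry over. Pictures are saved under pics/ and viewed, at most 10 in all, crops included, and the job is handed in when it is done.

```bash
mkdir -p pics
python3 - <<'E'
from cell import robot
import cv2
for n in("top","side"):
    cv2.imwrite(f"pics/{n}0.png",robot.capture(n)); print(robot.camera_model(n))
print(robot.get_state())
E
```

```text
{'fx': 375.7097818307345, 'fy': 375.7097818307345, 'cx': 312.5730538747099, 'cy': 199.448889119227, 'origin': array([ 0.4427167 , -0.01592842,  1.08500189]), 'attitude': array([-3.02787942,  0.03674775, -1.58823518])}
{'fx': 434.33526835478574, 'fy': 434.33526835478574, 'cx': 313.76651553358505, 'cy': 202.20293625244958, 'origin': array([ 0.46500398, -0.5902702 ,  0.77001231]), 'attitude': array([-2.41925024, -0.01807795, -0.12635989])}
{'time_s': 0.1, 'qpos': array([ 1.22600001,  0.39913997,  0.04501877,  1.53778005, -0.01869887,
        1.20691432, -0.05072968]), 'joint_velocities': array([ 1.12149724e-04, -3.41669870e-03,  1.31977697e-05, -1.77730887e-03,
        7.21698050e-04,  2.51660312e-05, -1.41803436e-03]), 'tau': array([ 4.04221515e-03, -4.76262152e+01,  1.37005191e+00, -2.54950547e+01,
        1.18498004e-02,  4.97219473e-03,  5.42386275e-06]), 'tcp_pos': array([ 0.15805345, -0.6298848 ,  0.23034124]), 'orientation': array([-3.13977618e+00,  1.20473993e-04,  2.45894895e-01]), 'wrist_force': array([ 0.11844588, -0.48866932,  0.65413162]), 'torque': array([-0.01253068,  0.00573322,  0.04954224]), 'grasp_force': 0.0, 'grip_width': 1.0016041484315878}
```

View pics/top0.png

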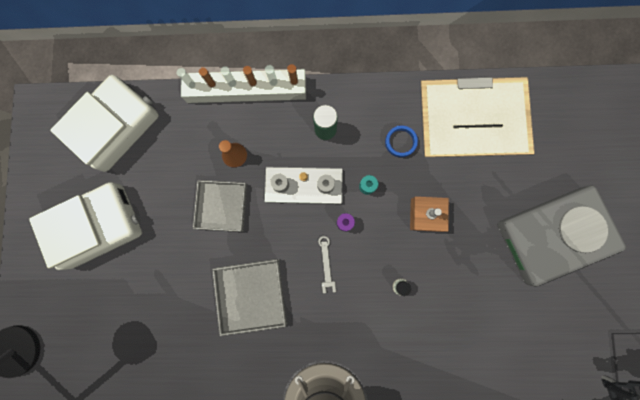

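View pics/side0.png

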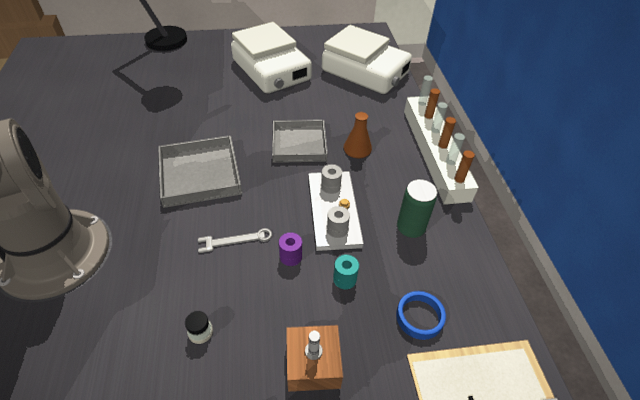

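The top picture shows the steel adaptors in the rack at (279,183) and (326,184). The look-alikes are purple at (346,222) and turquoise at (369,184). The smaller tray is at (219,206) and the larger at (250,297). The gauge is in its stand at (435,213), and the jar at (402,287) is a bystander. I choose the two grey adaptors on the white rack, the smaller tray and the gauge, and check them in one close crop.

Run:
```python
import cv2,numpy as np
t=cv2.imread("pics/top0.png");s=cv2.imread("pics/side0.png")
R=lambda im,x,y,w,h,k:cv2.resize(im[y:y+h,x:x+w],(w*k,h*k),interpolation=cv2.INTER_CUBIC)
# top: rack x262..346,y160..210 (x4.. ) ; 
a=R(t,185,160,160,75,5)      # 800x375
b=R(t,405,190,50,45,5)       # 250x225
c=R(s,280,320,70,45,5)[:225]       # 350x225
out=np.zeros((600,800,3),np.uint8); out[:375]=a; out[375:,:250]=b; out[375:,260:610]=c
cv2.imwrite("pics/crop1.png",out)
```

```text
(no output)
```

View pics/crop1.png

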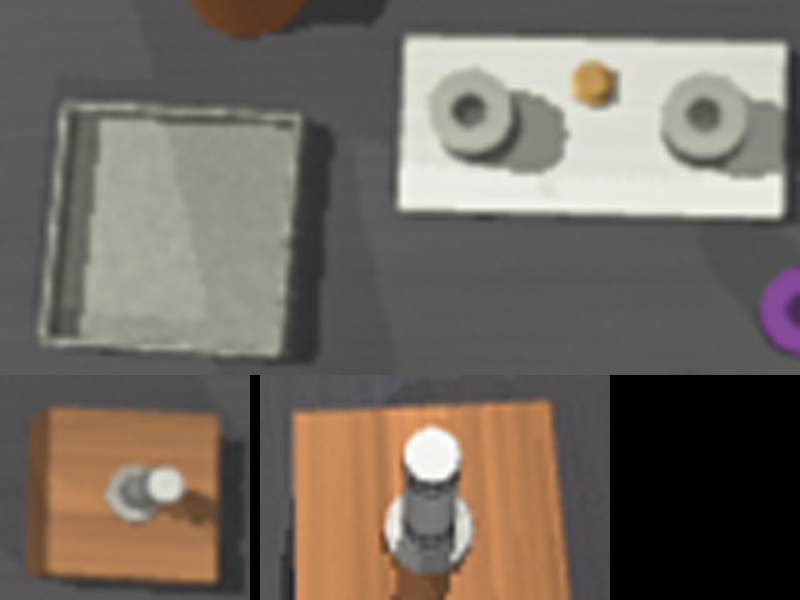

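The crop shows two plain grey-steel adaptors on the white rack, with bores at top pixels (279,182) and (325.5,182.7). It also shows the brass gland between them, the small tray, and the gauge top at (437.8,211.6), or (314,335.6) in the side picture.

```bash
cat > h.py <<'E'
import numpy as np
from cell import robot
from scipy.spatial.transform import Rotation as Ro
def ray(n,u,v,z):
    m=robot.camera_model(n);d=Ro.from_euler('xyz',m['attitude']).as_matrix()@[(u-m['cx'])/m['fx'],(v-m['cy'])/m['fy'],1]
    o=np.array(m['origin']);return o+d*(z-o[2])/d[2]
def pix(n,p):
    m=robot.camera_model(n);q=Ro.from_euler('xyz',m['attitude']).as_matrix().T@(np.array(p)-m['origin'])
    return np.array([m['fx']*q[0]/q[2]+m['cx'],m['fy']*q[1]/q[2]+m['cy']])
def st():
    s=robot.get_state();return s
def delta(p,yaw=None):
    s=st();M=Ro.from_euler('xyz',s['orientation']).as_matrix()
    return (M.T@(np.array(p)-s['tcp_pos'])*1000).round(1)
E
python3 - <<'E'
from h import *
np.set_printoptions(precision=4,suppress=True)
c=lambda u,v:(185+(u+.5)/5-.5,160+(v+.5)/5-.5)
g=lambda u,v:(405+(u+.5)/5-.5,190+(v-375+.5)/5-.5)
A=ray('top',*c(471,111),.064);B=ray('top',*c(704,115),.064);print('A',A,'B',B,np.linalg.norm(A-B))
print('gauge',ray('top',*g(166,485),.116),ray('side',280+(432-260)/5-.4,320+(455-375)/5-.4,.116))
S=np.array([ray('top',*g(*p),.055) for p in[(47,408),(218,415),(218,582),(44,575)]]);print('stand',S.mean(0),S)
print('sh',ray('top',*g(133,494),.06))
T=np.array([ray('top',*c(*p),.025) for p in[(62,103),(300,118),(284,355),(42,342)]]);print('tray',T.mean(0),T)
K=np.array([ray('top',*c(*p),.016) for p in[(405,36),(787,42),(785,217),(400,210)]]);k=K.mean(0);print('rack',k,K)
y=(K[0]+K[3]-K[1]-K[2]);y/=np.linalg.norm(y);print('yaw y axis',y,'nests',k+.065*y,k-.065*y)
print([pix('side',p) for p in (A,B)])
E
```

```text
A [0.6111 0.112  0.064 ] B [ 0.6059 -0.0165  0.064 ] 0.12861408121358164
gauge [ 0.5159 -0.302   0.116 ] [ 0.5143 -0.2986  0.116 ]
stand [ 0.5156 -0.3012  0.055 ] [[ 0.564  -0.258   0.055 ]
 [ 0.5581 -0.3501  0.055 ]
 [ 0.4674 -0.3449  0.055 ]
 [ 0.4729 -0.252   0.055 ]]
sh [ 0.5156 -0.3006  0.06  ]
tray [0.5534 0.2894 0.025 ] [[0.6278 0.3543 0.025 ]
 [0.6158 0.2156 0.025 ]
 [0.48   0.2243 0.025 ]
 [0.49   0.3633 0.025 ]]
rack [0.6087 0.0472 0.016 ] [[ 0.6641  0.1562  0.016 ]
 [ 0.655  -0.0653  0.016 ]
 [ 0.5536 -0.0615  0.016 ]
 [ 0.5623  0.1594  0.016 ]]
yaw y axis [0.0402 0.9992 0.    ] nests [0.6113 0.1122 0.016 ] [ 0.6061 -0.0177  0.016 ]
[array([332.6659, 172.2736]), array([339.6087, 215.0387])]
```

Run:
```python
from h import *
print(delta([.515,-.3005,.20]))
```

```text
[ 426.4 -232.5   30.7]
```

```bash
python3 -m pendant '[{"xyz":[20,-10,5],"roll":-0.08},{"xyz":[65,-35,10],"roll":-0.22},{"xyz":[115,-63,15],"roll":-0.38},{"xyz":[165,-90,20],"roll":-0.55},{"xyz":[215,-117,25],"roll":-0.72},{"xyz":[265,-145,30.7],"roll":-0.88},{"xyz":[315,-172,30.7],"roll":-1.05},{"xyz":[365,-199,30.7],"roll":-1.2},{"xyz":[405,-221,30.7],"roll":-1.3},{"xyz":[426.4,-232.5,30.7],"roll":-1.325},{"xyz":[426.4,-232.5,30.7],"roll":-1.325},{"xyz":[426.4,-232.5,30.7],"roll":-1.325}]' 85
python3 - <<'E'
from h import *
s=st();print(s['orientation'],s['qpos'],delta([.515,-.3005,.075]))
import cv2
a=robot.capture('top');b=robot.capture('side')
k=lambda im,x,y,w,h:cv2.resize(im[y:y+h,x:x+w],(w*4,h*4),interpolation=cv2.INTER_CUBIC)
cv2.imwrite('pics/c2.png',np.hstack([k(a,385,160,100,100),k(b,265,280,100,100)]))
E
```

```text
time_s: 1.6
tcp_pos: [0.5133, -0.3036, 0.2002]
orientation: [-3.14, 0.001, 1.567]
wrist_force: [-0.4, -0.8, -0.2]
grip_width: 0.998
grasp_force: 0.0
[-3.13967702e+00  1.31457419e-03  1.56674253e+00] [ 0.76236266  0.34714991 -0.38160144  1.69778272  0.14304961  1.1251354
  0.33532419] [  3.3   2.  125.2]
```

View pics/c2.png

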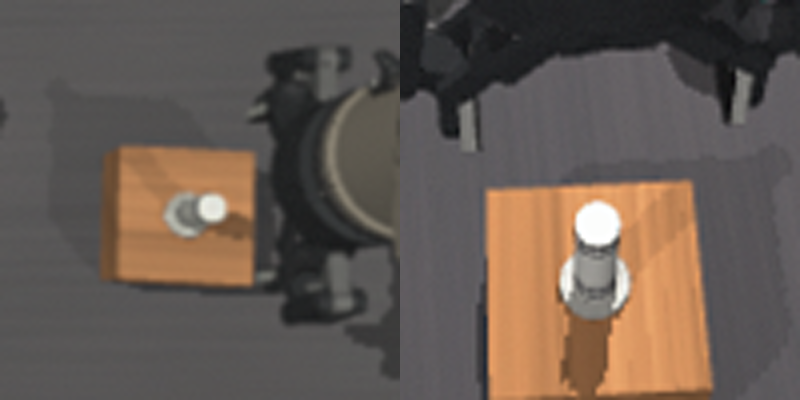

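The fingers straddle the gauge (gauge top at crop (212,207) and (598,222)). Descending.

```bash
python3 -m pendant '[{"xyz":[3,2,10],"roll":0},{"xyz":[3,2,40],"roll":0},{"xyz":[3,2,80],"roll":0},{"xyz":[3,2,110],"roll":0},{"xyz":[3,2,125],"roll":0},{"xyz":[3,2,125],"roll":0},{"xyz":[3,2,125],"roll":0}]' 85; python3 -m pendant '[{"xyz":[0,0,0],"roll":0},{"xyz":[0,0,0],"roll":0},{"xyz":[0,0,0],"roll":0},{"xyz":[0,0,0],"roll":0},{"xyz":[0,0,0],"roll":0},{"xyz":[0,0,0],"roll":0},{"xyz":[0,0,0],"roll":0},{"xyz":[0,0,0],"roll":0},{"xyz":[0,0,0],"roll":0},{"xyz":[0,0,0],"roll":0}]' 10
```

```text
time_s: 2.58
tcp_pos: [0.5182, -0.2987, 0.0768]
orientation: [3.139, 0.001, 1.571]
wrist_force: [-0.2, -0.2, 0.5]
grip_width: 0.996
grasp_force: 0.0
time_s: 3.82
tcp_pos: [0.5169, -0.2983, 0.0758]
orientation: [-3.141, 0.0, 1.571]
wrist_force: [-2.6, 1.1, 5.3]
grip_width: 0.2
grasp_force: 58.6
```

```bash
python3 -m pendant '[{"xyz":[0,0,-8],"roll":0},{"xyz":[0,0,-25],"roll":0},{"xyz":[0,0,-50],"roll":0},{"xyz":[0,0,-80],"roll":0},{"xyz":[0,0,-110],"roll":0},{"xyz":[0,0,-125],"roll":0},{"xyz":[0,0,-125],"roll":0},{"xyz":[0,0,-125],"roll":0}]'
python3 - <<'E'
from h import *
import cv2
print(delta([.606,-.017,.16]))
a=robot.capture('top');b=robot.capture('side');s=st();print(s['tcp_pos'],s['wrist_force'],pix('side',s['tcp_pos']))
u,v=pix('side',s['tcp_pos']-[0,0,.03]).astype(int)
cv2.imwrite('pics/c3.png',cv2.resize(b[v-50:v+50,u-60:u+60],None,fx=5,fy=5,interpolation=cv2.INTER_CUBIC));print(u-60,v-50)
E
```

```text
time_s: 4.82
tcp_pos: [0.5164, -0.2979, 0.1993]
orientation: [-3.14, -0.001, 1.571]
wrist_force: [-0.6, 0.5, -2.1]
grip_width: 0.192
grasp_force: 58.5
[280.8  89.7  39.4]
[ 0.51635582 -0.29782518  0.1991172 ] [-0.53474637  0.58317438 -2.20595014] [316.3849477  310.02418309]
255 269
```

View pics/c3.png

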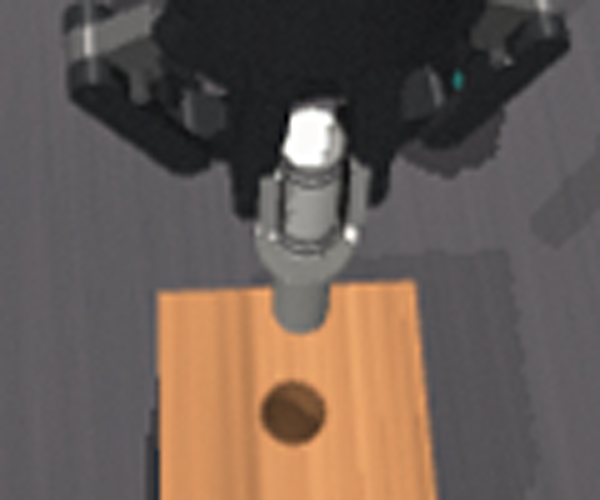

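Run:
```python
from h import *
np.set_printoptions(precision=4,suppress=True)
for u,v,z in((301,313,.132),(307,246,.178),(313,138,.239),(293,413,.055)):print(ray('side',255+u/5-.4,269+v/5-.4,z))
```

```text
[ 0.5153 -0.2988  0.132 ]
[ 0.5161 -0.2994  0.178 ]
[ 0.5166 -0.2979  0.239 ]
[ 0.5141 -0.2986  0.055 ]
```

The gauge is gripped upright, tip at crop (301,313), and the empty hole shows at (293,413). Moving above the nearer adaptor B.

```bash
python3 -m pendant '[{"xyz":[15,5,0],"roll":0},{"xyz":[55,18,0],"roll":0},{"xyz":[110,35,0],"roll":0},{"xyz":[165,52,0],"roll":0},{"xyz":[220,70,10],"roll":0},{"xyz":[262,83,25],"roll":0},{"xyz":[280,89,39],"roll":0},{"xyz":[282,89.7,46],"roll":0},{"xyz":[282,89.7,50],"roll":0},{"xyz":[282,89.7,50],"roll":0},{"xyz":[282,89.7,50],"roll":0}]'
python3 - <<'E'
from h import *
import cv2
b=robot.capture('side');s=st();print(s['tcp_pos'],s['wrist_force'])
a=cv2.imread('pics/side0.png')
k=lambda im:cv2.resize(im[155:255,300:380],None,fx=5,fy=5,interpolation=cv2.INTER_CUBIC)
cv2.imwrite('pics/c4.png',np.hstack([k(a),k(b)]))
E
```

```text
time_s: 6.3
tcp_pos: [0.6071, -0.0175, 0.1511]
orientation: [3.141, 0.001, 1.569]
wrist_force: [0.9, -0.2, -2.5]
grip_width: 0.194
grasp_force: 58.6
[ 0.60712255 -0.01725393  0.15114999] [-0.79616035 -0.11589601 -1.94510656]
```

View pics/c4.png

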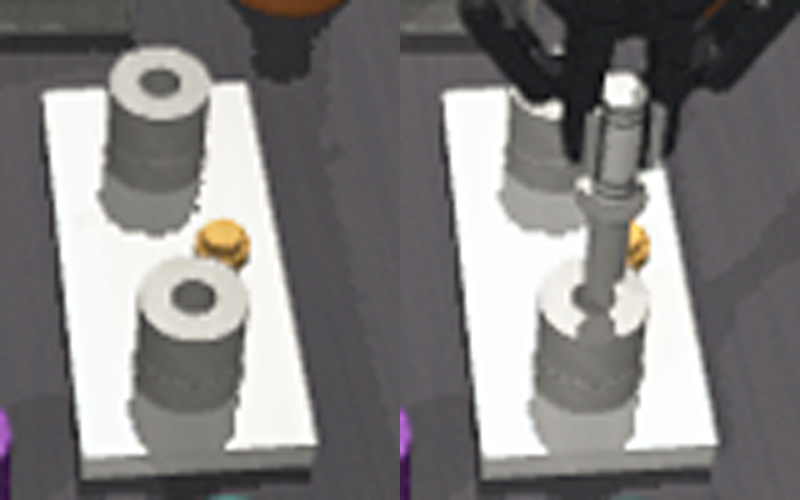

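Run:
```python
from h import *
np.set_printoptions(precision=4,suppress=True)
for u,v in((338.4,214),(331.4,171.2)):print(ray('side',u,v,.064))
# aligned silhouette: predicted tip px if gauge axis at given xy in side frame
B=ray('side',338.4,214,.064)[:2]
for dz in (.0,.02,.066,.131-.004): q=pix('side',[*B,.064+dz+.0]);print(dz,(q-[300,155]+.4)*5)
```

```text
[ 0.6038 -0.0134  0.064 ]
[0.6087 0.1158 0.064 ]
0.0 [194. 297.]
0.02 [196.9081 266.2666]
0.066 [203.9769 191.5612]
0.127 [214.2627  82.8589]
```

The pictures put B's bore at crop (194,297). The gauge's shoulder is at (212,198) against (204,192) if aligned, so I shift about -2.5 mm in x and +3 mm in y and go lower.

```bash
python3 -m pendant '[{"xyz":[1,-1,4],"roll":0},{"xyz":[3,-2.5,10],"roll":0},{"xyz":[3,-2.5,15],"roll":0},{"xyz":[3,-2.5,15],"roll":0},{"xyz":[3,-2.5,15],"roll":0}]'
python3 - <<'E'
from h import *
import cv2
b=robot.capture('side');s=st();print(s['tcp_pos'],s['wrist_force'])
cv2.imwrite('pics/c5.png',cv2.resize(b[165:240,305:375],None,fx=8,fy=8,interpolation=cv2.INTER_CUBIC))
B=ray('side',338.4,214,.064)[:2]
for z in (.064,s['tcp_pos'][2]-.067,s['tcp_pos'][2]-.021,s['tcp_pos'][2]+.040): print(z,(pix('side',[*B,z])-[305,165]+.4)*8)
E
```

```text
time_s: 6.98
tcp_pos: [0.6045, -0.0132, 0.1356]
orientation: [3.141, 0.0, 1.571]
wrist_force: [-0.6, 0.1, -2.9]
grip_width: 0.19
grasp_force: 58.6
[ 0.60461343 -0.01319382  0.13572296] [-0.19100692  0.25095999 -2.69150356]
0.064 [270.4 395.2]
0.06872296297481159 [271.48504977 383.73290611]
0.11472296297481159 [282.50876837 267.23132268]
0.1757229629748116 [298.52969079  97.91796331]
```

View pics/c5.png

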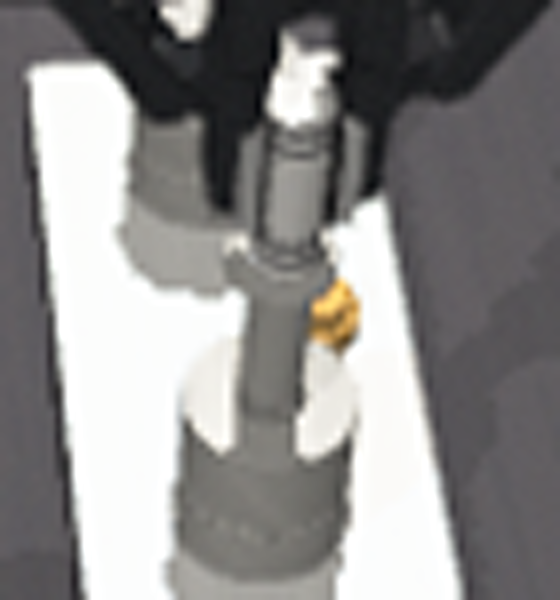

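Tip at crop (271,~392) against (271,384) expected: aligned within about 2 mm. Feeling downward gently.

```bash
python3 -m pendant '[{"xyz":[0,0,1],"roll":0},{"xyz":[0,0,2],"roll":0},{"xyz":[0,0,3],"roll":0},{"xyz":[0,0,4],"roll":0},{"xyz":[0,0,5],"roll":0},{"xyz":[0,0,6],"roll":0},{"xyz":[0,0,6],"roll":0},{"xyz":[0,0,6],"roll":0}]'
```

```text
time_s: 8.02
tcp_pos: [0.6044, -0.0132, 0.1296]
orientation: [3.141, 0.0, 1.571]
wrist_force: [0.6, -0.7, -1.8]
grip_width: 0.197
grasp_force: 58.6
```

```bash
python3 -m pendant '[{"xyz":[0,0,1],"roll":0},{"xyz":[0,0,2],"roll":0},{"xyz":[0,0,3],"roll":0},{"xyz":[0,0,4],"roll":0},{"xyz":[0,0,4],"roll":0},{"xyz":[0,0,4],"roll":0}]'
```

```text
time_s: 8.78
tcp_pos: [0.6044, -0.0132, 0.1256]
orientation: [3.142, 0.0, 1.571]
wrist_force: [-1.0, 0.3, -2.3]
grip_width: 0.197
grasp_force: 58.6
```

```bash
python3 -m pendant '[{"xyz":[0,0,2],"roll":0},{"xyz":[0,0,4],"roll":0},{"xyz":[0,0,6],"roll":0},{"xyz":[0,0,8],"roll":0},{"xyz":[0,0,10],"roll":0},{"xyz":[0,0,12],"roll":0},{"xyz":[0,0,12],"roll":0},{"xyz":[0,0,12],"roll":0}]'
```

```text
time_s: 9.78
tcp_pos: [0.6044, -0.0132, 0.1136]
orientation: [3.141, 0.0, 1.571]
wrist_force: [0.8, 0.6, -2.3]
grip_width: 0.197
grasp_force: 58.6
```

```bash
python3 -m pendant '[{"xyz":[0,0,2],"roll":0},{"xyz":[0,0,4],"roll":0},{"xyz":[0,0,6],"roll":0},{"xyz":[0,0,8],"roll":0},{"xyz":[0,0,10],"roll":0},{"xyz":[0,0,10],"roll":0},{"xyz":[0,0,10],"roll":0}]'
```

```text
time_s: 10.65
tcp_pos: [0.6044, -0.0132, 0.1036]
orientation: [3.142, 0.0, 1.571]
wrist_force: [-0.3, -0.2, -1.5]
grip_width: 0.193
grasp_force: 58.6
```

```bash
python3 -m pendant '[{"xyz":[0,0,1],"roll":0},{"xyz":[0,0,2],"roll":0},{"xyz":[0,0,3],"roll":0},{"xyz":[0,0,3.5],"roll":0},{"xyz":[0,0,3.5],"roll":0}]'
```

```text
time_s: 11.28
tcp_pos: [0.6043, -0.0132, 0.1]
orientation: [-3.142, 0.0, 1.571]
wrist_force: [0.0, 0.5, -3.4]
grip_width: 0.195
grasp_force: 58.6
```

```bash
python3 -m pendant '[{"xyz":[0,0,0.5],"roll":0},{"xyz":[0,0,1],"roll":0},{"xyz":[0,0,1.5],"roll":0},{"xyz":[0,0,1.5],"roll":0}]'
```

```text
time_s: 11.78
tcp_pos: [0.6044, -0.0132, 0.0987]
orientation: [3.142, 0.0, 1.571]
wrist_force: [-0.5, 0.1, -1.5]
grip_width: 0.19
grasp_force: 58.6
```

```bash
python3 -m pendant '[{"xyz":[0,0,0.5],"roll":0},{"xyz":[0,0,1],"roll":0},{"xyz":[0,0,1],"roll":0}]'
```

```text
time_s: 12.15
tcp_pos: [0.6046, -0.0132, 0.0983]
orientation: [3.141, 0.0, 1.571]
wrist_force: [-2.1, 0.0, 4.3]
grip_width: 0.19
grasp_force: 59.4
```

```bash
python3 -m pendant '[{"xyz":[0,0,0.5],"roll":0},{"xyz":[0,0,1],"roll":0},{"xyz":[0,0,1],"roll":0}]'
```

```text
time_s: 12.52
tcp_pos: [0.6048, -0.0131, 0.0982]
orientation: [3.141, 0.001, 1.571]
wrist_force: [-1.9, -1.3, 9.3]
grip_width: 0.191
grasp_force: 60.1
```

```bash
python3 -m pendant '[{"xyz":[0,0,0.5],"roll":0},{"xyz":[0,0,1],"roll":0},{"xyz":[0,0,1.5],"roll":0},{"xyz":[0,0,1.5],"roll":0}]'
```

```text
time_s: 13.02
tcp_pos: [0.605, -0.013, 0.0979]
orientation: [3.14, 0.001, 1.571]
wrist_force: [-4.8, -0.2, 16.6]
grip_width: 0.192
grasp_force: 61.1
```

```bash
python3 -m pendant '[{"xyz":[0,-0.7,0],"roll":0},{"xyz":[0,-1,0],"roll":0},{"xyz":[0.7,-0.7,0],"roll":0},{"xyz":[1,0,0],"roll":0},{"xyz":[0.7,0.7,0],"roll":0},{"xyz":[0,1,0],"roll":0},{"xyz":[-0.7,0.7,0],"roll":0},{"xyz":[-1,0,0],"roll":0},{"xyz":[-0.7,-0.7,0],"roll":0},{"xyz":[0,-1,0],"roll":0},{"xyz":[0,0,0],"roll":0},{"xyz":[0,0,0],"roll":0}]'
```

```text
time_s: 14.52
tcp_pos: [0.6051, -0.0131, 0.0979]
orientation: [3.14, 0.001, 1.571]
wrist_force: [-5.4, -0.9, 16.3]
grip_width: 0.197
grasp_force: 61.0
```

B stops dead at about 18 N, with the shoulder roughly 13-14 mm above the mouth. It is probably the bad one, so I withdraw and confirm on A.

```bash
python3 -m pendant '[{"xyz":[0,0,-2],"roll":0},{"xyz":[0,0,-6],"roll":0},{"xyz":[0,0,-14],"roll":0},{"xyz":[0,0,-28],"roll":0},{"xyz":[0,0,-44],"roll":0},{"xyz":[0,0,-56],"roll":0},{"xyz":[0,0,-60],"roll":0},{"xyz":[0,0,-60],"roll":0}]'; python3 -m pendant '[{"xyz":[10,0.5,0],"roll":0},{"xyz":[35,1.5,0],"roll":0},{"xyz":[70,3,0],"roll":0},{"xyz":[105,4,0],"roll":0},{"xyz":[124,5,0],"roll":0},{"xyz":[129,5,0],"roll":0},{"xyz":[129,5,0],"roll":0},{"xyz":[129,5,0],"roll":0},{"xyz":[129,5,0],"roll":0}]'
python3 - <<'E'
from h import *
import cv2
s=st();p=s['tcp_pos'];print(p,s['wrist_force'],delta([.6095,.1157,.136]))
b=robot.capture('side')
a=cv2.imread('pics/side0.png')
k=lambda im:cv2.resize(im[120:245,300:370],None,fx=4.8,fy=4.8,interpolation=cv2.INTER_CUBIC)
cv2.imwrite('pics/c6.png',np.hstack([k(a),k(b)]))
A=ray('side',331.4,171.2,.064)[:2]
for z in (.064,p[2]-.067,p[2]-.021,p[2]+.040): print(z,(pix('side',[*A,z])-[300,120]+.4)*4.8)
E
```

```text
time_s: 15.52
tcp_pos: [0.6043, -0.0132, 0.1553]
orientation: [3.141, 0.0, 1.571]
wrist_force: [0.1, 0.6, -3.0]
grip_width: 0.192
grasp_force: 58.6
time_s: 16.65
tcp_pos: [0.6095, 0.1143, 0.155]
orientation: [-3.141, 0.001, 1.569]
wrist_force: [-0.8, 0.5, -2.9]
grip_width: 0.194
grasp_force: 58.6
[0.60952018 0.11431003 0.1549904 ] [-0.81899983  0.46230409 -2.89982423] [ 1.4 -0.  19. ]
0.064 [152.64 247.68]
0.08799040275604056 [155.09828352 211.48415472]
0.13399040275604057 [160.07158519 138.25710171]
0.19499040275604057 [167.2501483   32.55970874]
```

View pics/c6.png

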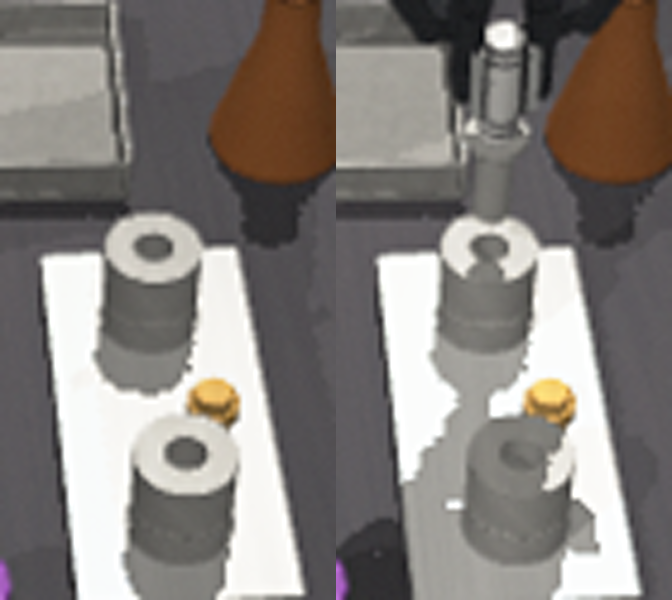

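The gauge lines up with A: tip at (153,~208) against (155,211). Going down with a +1 mm nudge in y.

```bash
python3 -m pendant '[{"xyz":[1,0,5],"roll":0},{"xyz":[1,0,12],"roll":0},{"xyz":[1,0,18],"roll":0},{"xyz":[1,0,21],"roll":0},{"xyz":[1,0,23],"roll":0},{"xyz":[1,0,24.5],"roll":0},{"xyz":[1,0,26],"roll":0},{"xyz":[1,0,27],"roll":0},{"xyz":[1,0,27],"roll":0},{"xyz":[1,0,27],"roll":0}]'
```

```text
time_s: 17.95
tcp_pos: [0.6095, 0.1168, 0.1282]
orientation: [3.141, 0.0, 1.571]
wrist_force: [-0.7, -0.8, -2.3]
grip_width: 0.192
grasp_force: 58.6
```

```bash
python3 -m pendant '[{"xyz":[0,0,0.5],"roll":0},{"xyz":[0,0,1],"roll":0},{"xyz":[0,0,1.5],"roll":0},{"xyz":[0,0,2],"roll":0},{"xyz":[0,0,2],"roll":0},{"xyz":[0,0,2],"roll":0}]'
```

```text
time_s: 18.7
tcp_pos: [0.6095, 0.1168, 0.1261]
orientation: [3.141, 0.0, 1.571]
wrist_force: [1.4, -0.3, -1.9]
grip_width: 0.197
grasp_force: 58.7
```

```bash
python3 -m pendant '[{"xyz":[0,0,2],"roll":0},{"xyz":[0,0,4],"roll":0},{"xyz":[0,0,7],"roll":0},{"xyz":[0,0,10],"roll":0},{"xyz":[0,0,13],"roll":0},{"xyz":[0,0,16],"roll":0},{"xyz":[0,0,19],"roll":0},{"xyz":[0,0,22],"roll":0},{"xyz":[0,0,24],"roll":0},{"xyz":[0,0,25],"roll":0},{"xyz":[0,0,25],"roll":0},{"xyz":[0,0,25],"roll":0}]'
```

```text
time_s: 20.2
tcp_pos: [0.6094, 0.1168, 0.101]
orientation: [3.141, 0.0, 1.571]
wrist_force: [2.5, -0.8, -2.4]
grip_width: 0.194
grasp_force: 58.6
```

```bash
python3 -m pendant '[{"xyz":[0,0,0.5],"roll":0},{"xyz":[0,0,1],"roll":0},{"xyz":[0,0,1.5],"roll":0},{"xyz":[0,0,2],"roll":0},{"xyz":[0,0,2.5],"roll":0},{"xyz":[0,0,3],"roll":0},{"xyz":[0,0,3.5],"roll":0},{"xyz":[0,0,4],"roll":0},{"xyz":[0,0,4],"roll":0}]'
```

```text
time_s: 21.32
tcp_pos: [0.6094, 0.1168, 0.097]
orientation: [3.141, 0.0, 1.571]
wrist_force: [3.1, -0.1, -2.0]
grip_width: 0.193
grasp_force: 58.7
```

```bash
python3 -m pendant '[{"xyz":[0,0.3,0.5],"roll":0},{"xyz":[0,0.5,1],"roll":0},{"xyz":[0,0.5,1.5],"roll":0},{"xyz":[0,0.5,2],"roll":0},{"xyz":[0,0.5,2.5],"roll":0},{"xyz":[0,0.5,3],"roll":0},{"xyz":[0,0.5,3.5],"roll":0},{"xyz":[0,0.5,4],"roll":0},{"xyz":[0,0.5,4],"roll":0}]'
```

```text
time_s: 22.45
tcp_pos: [0.6096, 0.1167, 0.0929]
orientation: [-3.141, 0.0, 1.571]
wrist_force: [0.7, -0.6, -2.3]
grip_width: 0.195
grasp_force: 58.5
```

```bash
python3 -m pendant '[{"xyz":[0,0,0.7],"roll":0},{"xyz":[0,0,1.4],"roll":0},{"xyz":[0,0,2.1],"roll":0},{"xyz":[0,0,2.8],"roll":0},{"xyz":[0,0,3.5],"roll":0},{"xyz":[0,0,4.2],"roll":0},{"xyz":[0,0,5],"roll":0},{"xyz":[0,0,5],"roll":0}]'
```

```text
time_s: 23.45
tcp_pos: [0.6098, 0.1168, 0.088]
orientation: [-3.141, 0.0, 1.571]
wrist_force: [1.0, 0.9, -2.1]
grip_width: 0.194
grasp_force: 58.6
```

A passes, so it is the good one. Seating the gauge.

```bash
python3 -m pendant '[{"xyz":[0,0,0.5],"roll":0},{"xyz":[0,0,1],"roll":0},{"xyz":[0,0,1.5],"roll":0},{"xyz":[0,0,2],"roll":0},{"xyz":[0,0,2.5],"roll":0},{"xyz":[0,0,2.5],"roll":0}]'
```

```text
time_s: 24.2
tcp_pos: [0.6098, 0.1167, 0.0855]
orientation: [-3.141, 0.0, 1.571]
wrist_force: [-0.3, 0.7, -1.9]
grip_width: 0.195
grasp_force: 58.6
```

```bash
python3 -m pendant '[{"xyz":[0,0,0.5],"roll":0},{"xyz":[0,0,1],"roll":0},{"xyz":[0,0,1.5],"roll":0},{"xyz":[0,0,1.5],"roll":0}]'
```

```text
time_s: 24.7
tcp_pos: [0.61, 0.1169, 0.0848]
orientation: [3.141, 0.0, 1.571]
wrist_force: [-2.9, -0.1, 4.9]
grip_width: 0.193
grasp_force: 59.2
```

```bash
python3 -m pendant '[{"xyz":[0,0,-1.5],"roll":0},{"xyz":[0,0,-1.5],"roll":0},{"xyz":[0,0,-1.5],"roll":0},{"xyz":[0,0,-1.5],"roll":0},{"xyz":[0,0,-1.5],"roll":0},{"xyz":[0,0,-1.5],"roll":0}]' 85; python3 -m pendant '[{"xyz":[0,0,-10],"roll":0},{"xyz":[0,0,-35],"roll":0},{"xyz":[0,0,-65],"roll":0},{"xyz":[0,0,-85],"roll":0},{"xyz":[0,0,-95],"roll":0},{"xyz":[0,0,-95],"roll":0},{"xyz":[0,0,-95],"roll":0}]' 85;  python3 -m pendant '[{"xyz":[-15,-0.5,0],"roll":0},{"xyz":[-50,-2,0],"roll":0},{"xyz":[-95,-4,0],"roll":0},{"xyz":[-122,-5,0],"roll":0},{"xyz":[-130,-5.5,0],"roll":0},{"xyz":[-130,-5.5,0],"roll":0},{"xyz":[-130,-5.5,0],"roll":0},{"xyz":[-130,-5.5,0],"roll":0}]'
python3 - <<'E'
from h import *
import cv2
b=robot.capture('side');print(delta([.6045,-.0132,.032]))
cv2.imwrite('pics/c7.png',cv2.resize(b[120:245,290:390],None,fx=4.8,fy=4.8,interpolation=cv2.INTER_CUBIC))
E
```

```text
time_s: 25.45
tcp_pos: [0.6099, 0.1168, 0.0855]
orientation: [-3.142, 0.0, 1.571]
wrist_force: [-0.1, -0.4, 0.1]
grip_width: 0.997
grasp_force: 0.0
time_s: 26.32
tcp_pos: [0.6091, 0.1165, 0.1794]
orientation: [-3.14, 0.001, 1.571]
wrist_force: [-0.5, 0.6, -0.2]
grip_width: 0.992
grasp_force: 0.0
time_s: 27.32
tcp_pos: [0.6044, -0.0115, 0.1806]
orientation: [3.141, -0.001, 1.573]
wrist_force: [-0.5, -0.2, 0.3]
grip_width: 0.989
grasp_force: 0.0
[ -1.5   0.  148.7]
```

View pics/c7.png

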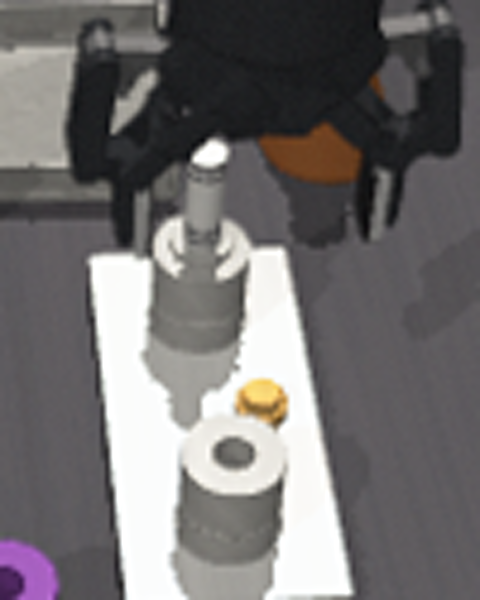

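The gauge stands home in A (crop (204,235)) and B is unmoved (mouth at (234,455)). Now grasping B.

```bash
python3 -m pendant '[{"xyz":[-1.5,0,15],"roll":0},{"xyz":[-1.5,0,50],"roll":0},{"xyz":[-1.5,0,90],"roll":0},{"xyz":[-1.5,0,125],"roll":0},{"xyz":[-1.5,0,143],"roll":0},{"xyz":[-1.5,0,148.5],"roll":0},{"xyz":[-1.5,0,148.5],"roll":0},{"xyz":[-1.5,0,148.5],"roll":0}]' 85; python3 -m pendant '[{"xyz":[0,0,0],"roll":0},{"xyz":[0,0,0],"roll":0},{"xyz":[0,0,0],"roll":0},{"xyz":[0,0,0],"roll":0},{"xyz":[0,0,0],"roll":0},{"xyz":[0,0,0],"roll":0},{"xyz":[0,0,0],"roll":0},{"xyz":[0,0,0],"roll":0}]' 40
```

```text
time_s: 28.38
tcp_pos: [0.6055, -0.0146, 0.0334]
orientation: [3.139, 0.0, 1.571]
wrist_force: [1.5, 0.1, -0.3]
grip_width: 0.997
grasp_force: 0.0
time_s: 29.38
tcp_pos: [0.6049, -0.0147, 0.0329]
orientation: [3.141, 0.0, 1.571]
wrist_force: [-1.8, -0.3, 5.9]
grip_width: 0.538
grasp_force: 62.7
```

```bash
python3 -m pendant '[{"xyz":[0,0,-5],"roll":0},{"xyz":[0,0,-20],"roll":0},{"xyz":[0,0,-50],"roll":0},{"xyz":[0,0,-90],"roll":0},{"xyz":[0,0,-125],"roll":0},{"xyz":[0,0,-145],"roll":0},{"xyz":[0,0,-150],"roll":0},{"xyz":[0,0,-150],"roll":0}]'
python3 - <<'E'
from h import *
print(delta([.5534,.2894,.18]))
E
```

```text
time_s: 30.38
tcp_pos: [0.6036, -0.0148, 0.1811]
orientation: [-3.14, 0.0, 1.571]
wrist_force: [0.3, 0.2, -4.7]
grip_width: 0.536
grasp_force: 63.0
[304.2 -50.2   1.1]
```

```bash
python3 -m pendant '[{"xyz":[15,-2,0],"roll":0},{"xyz":[50,-8,0],"roll":0},{"xyz":[95,-16,0],"roll":0},{"xyz":[145,-24,0],"roll":0},{"xyz":[195,-32,0],"roll":0},{"xyz":[245,-40,0],"roll":0},{"xyz":[285,-47,0],"roll":0},{"xyz":[300,-50,0],"roll":0},{"xyz":[304,-50,0],"roll":0},{"xyz":[304,-50,0],"roll":0},{"xyz":[304,-50,0],"roll":0}]'; python3 -m pendant '[{"xyz":[0,0,15],"roll":0},{"xyz":[0,0,45],"roll":0},{"xyz":[0,0,80],"roll":0},{"xyz":[0,0,110],"roll":0},{"xyz":[0,0,130],"roll":0},{"xyz":[0,0,140],"roll":0},{"xyz":[0,0,145],"roll":0},{"xyz":[0,0,147],"roll":0},{"xyz":[0,0,147],"roll":0}]'
```

```text
time_s: 31.75
tcp_pos: [0.5551, 0.2872, 0.1818]
orientation: [-3.142, 0.002, 1.568]
wrist_force: [0.2, -0.5, -3.8]
grip_width: 0.538
grasp_force: 62.8
time_s: 32.88
tcp_pos: [0.5548, 0.2896, 0.0358]
orientation: [3.14, -0.0, 1.571]
wrist_force: [-0.4, -0.8, -4.0]
grip_width: 0.541
grasp_force: 62.8
```

```bash
python3 -m pendant '[{"xyz":[0,0,1.5],"roll":0},{"xyz":[0,0,3],"roll":0},{"xyz":[0,0,4.5],"roll":0},{"xyz":[0,0,6],"roll":0},{"xyz":[0,0,7],"roll":0},{"xyz":[0,0,7],"roll":0}]'
```

```text
time_s: 33.62
tcp_pos: [0.5543, 0.2892, 0.0279]
orientation: [-3.141, 0.0, 1.571]
wrist_force: [-0.4, 0.2, -3.9]
grip_width: 0.538
grasp_force: 62.8
```

```bash
python3 -m pendant '[{"xyz":[0,0,0.5],"roll":0},{"xyz":[0,0,1],"roll":0},{"xyz":[0,0,1.5],"roll":0},{"xyz":[0,0,2],"roll":0},{"xyz":[0,0,2],"roll":0}]'
```

```text
time_s: 34.25
tcp_pos: [0.5544, 0.2893, 0.0269]
orientation: [3.141, 0.001, 1.571]
wrist_force: [-3.5, -1.4, 5.5]
grip_width: 0.536
grasp_force: 63.8
```

Contact with the floor. Release, rise and look.

```bash
python3 -m pendant '[{"xyz":[0,0,-1],"roll":0},{"xyz":[0,0,-1],"roll":0},{"xyz":[0,0,-1],"roll":0},{"xyz":[0,0,-1],"roll":0},{"xyz":[0,0,-1],"roll":0},{"xyz":[0,0,-1],"roll":0}]' 85; python3 -m pendant '[{"xyz":[0,0,-10],"roll":0},{"xyz":[0,0,-35],"roll":0},{"xyz":[0,0,-75],"roll":0},{"xyz":[0,0,-120],"roll":0},{"xyz":[0,0,-150],"roll":0},{"xyz":[0,0,-165],"roll":0},{"xyz":[0,0,-170],"roll":0},{"xyz":[0,0,-170],"roll":0}]' 85
python3 - <<'E'
from h import *
import cv2
b=robot.capture('side')
cv2.imwrite('pics/c8.png',cv2.resize(b[90:270,230:420],None,fx=3.3,fy=3.3,interpolation=cv2.INTER_CUBIC))
E
```

```text
time_s: 35.0
tcp_pos: [0.5544, 0.2893, 0.027]
orientation: [3.142, 0.0, 1.571]
wrist_force: [0.1, -0.2, 0.6]
grip_width: 0.995
grasp_force: 0.0
time_s: 36.0
tcp_pos: [0.5539, 0.289, 0.1962]
orientation: [-3.14, 0.001, 1.571]
wrist_force: [0.2, 0.3, -1.6]
grip_width: 0.992
grasp_force: 0.0
```

View pics/c8.png

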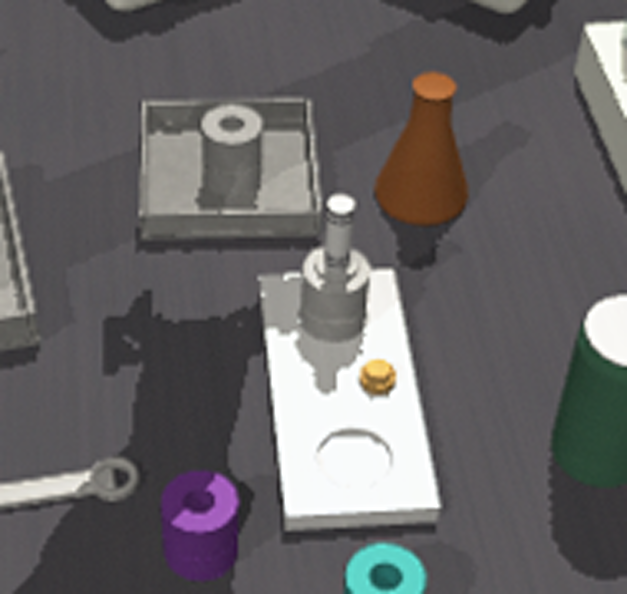

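The reject stands upright in the middle of the small tray (crop (232,150)). The gauge is home in the other adaptor (340,250), and the bystanders are undisturbed.

```bash
python3 -c "
from cell import robot
print(robot.finish_job())"
```

```text
the job is handed in; nothing more can be done
None
```

The job is handed in, with no verdict returned: the gauge stopped dead in the adaptor nearer the stand, which now stands upright in the small reject tray, and it passed the other, where it sits released and fully home in its nest.

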